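# Fit the chopping blade on the food processor's drive

### The arm

A 7-joint arm with a two-finger parallel gripper is mounted at the origin on a cart in front of the work surface, level with it; the furniture and walls round the work are solid. World frame = base frame: x ahead of the robot, y to its left, z up, the work surface at z = 0. Lengths are in m, angles in rad, forces in N, time in s.
With the tool pointing down it reaches from about 0.425 to 1.025 m from the base axis. Payload 9.4 kg.
Tool frame: the origin (TCP) lies at the very end of the fingers, on their centre line; the grasp point (between the pads) lies 19 mm behind it; z points along the fingers, y is the line along which they close (so a half turn about z gives the same grasp; the last joint's range is limited). The gripper opens to 85 mm and grips with 20 to 120 N. Pads are 22 mm wide; open, the fingers measure 114 mm over their backs; the gripper's body (76 mm by 85 mm) begins 54 mm behind the grasp point. The pads swing forward as they close: fully open they stand 13 mm farther back than shut.
Start: joints at [-1.317, 0.599, -0.003, 1.599, 0.002, 0.943, -0.08], TCP at [0.235, 0.686, 0.231] pointing down, gripper open.
Joint ranges: [-2.57, 2.57], [-0.35, 1.97], [-1.29, 1.29], [0.11, 2.56], [-1.05, 4.19], [0.11, 1.86], [-2.63, 2.63]. Speed limits (rad/s): [2.22, 2.22, 3.01, 3.01, 3.14, 3.14, 3.14].

### API

Orientations are given as a 3x3 rotation matrix whose columns are the frame's x, y, z axes.
In Python, from workcell import readout, viewer, arm gives the robot as it stands. The module is installed in compiled form; this text tells all that it offers.
- The arm moves only by the shell command python3 -m handwheel 'ROWS' [OPENING]. ROWS is JSON, a list that holds one entry, the list of rows, each a list of 4 numbers: the shift along the tool's x, y, z scaled (see below), then the turn about the tool's z scaled (see below). A call has 1 to 20 rows; each row is the pose to reach, as a shift and turn from the pose commanded when the call began, along the tool's axes at that moment; what a row does not reach only later rows make up. The controller multiplies each number of a shift by 25 cm and each number of a turn by 0.5 rad. A row lasts 1/8 s, in which the tool goes at most 62.5 mm and 10.7 degrees, less where a joint would pass 70% of its speed; a pose out of reach is approached as far as the arm can. A call with a number of a shift or a turn outside -1 to 1 is refused whole. A call with a gripper value outside its range is refused whole. OPENING is the opening, from 0 (shut) to 1 (fully open), set as the call begins (- or left out, the last holds). The fingers move at their own pace and stop on an object; the grip force is fixed at half the most. Time passes only in rows, so rows that repeat a pose let the fingers close. It gives the time, the measured TCP pose, the force, the opening and the grip force at its end, in the units of the state.
- readout.read_state(): the state, without advancing time (a new reading comes with each control period).
- viewer.camera(name): name is "scene" or "top"; returns the picture (400x640x3 uint8, blue, green, red); there is no depth.
- viewer.get_calibration(name): a dict with "fx", "fy", "cx", "cy" (pixels), "camera_from_world" (4x4, takes a point from world to camera coordinates). Camera axes: x right, y down, z forward; pixel columns grow to the right and rows downward; lengths in m; the calibration is good to about 2 mm. A picture is of the moment at which its call begins. get_calibration takes no time and is no camera call.
- arm.job_done(): hands the job in; it is judged then, once.
The state is a dict: "time": time; "qpos": joint angles; "dq": joint speeds; "joint_torque": joint torques, N m; "eef_pos": TCP position; "eef_rot": TCP orientation; "contact_force": force on the tool from outside, world axes, zero at the start; "torque": the same for the moment, N m; "grip_width": finger opening in m; "grip_force": force on a finger pad.
Only numpy, scipy, OpenCV 4.12 (cv2) and the standard library are available. Lean on these libraries where they do the work, as an engineer would, in place of code of your own. Each camera call takes 0.05 s, during which the arm holds its last target. There are 200 camera calls.

### The job

Put the steel chopping blade back into the food processor: set its hollow stem over the drive spindle in the bowl, turn it under light pressure until its keyways line up and it drops over the spindle's dogs, then push it down until it clicks fully home, and let go. Keep it upright and push no harder than it needs, and leave the white dough tool, the lid and the other things where they are.

Things in the scene. Friction and masses are not known exactly. Their poses are not given: they have to be found in the camera images.
- food_processor: Compact food processor, fixed, at varying place and yaw: round white motor base, diameter 186 mm, 80 mm high, steel rotary switch on its front (-x side); locked on it a clear bowl, inner floor 86 mm up, inside diameter 140 mm at the floor, 147 mm at the rim; white handle on its -y side reaching 123 mm from the axis. Origin: centre of the underside; z up.
- bowl_rim (a point): Centre of the bowl's open top, 171 mm above the worktop; the spindle stands on the same axis below. Clear rim, outside diameter 158 mm.
- spindle_nose (a point): Tip of the drive spindle, on its axis, 53.5 mm above drive_seat. Grey plastic: a round upright shaft, diameter 19 mm, with a hemispherical nose; at its root four dogs in a cross, 90 degrees apart, each 6 mm wide, reaching 16.5 mm from the axis, 12 mm high. The angle of the dogs varies and is not measured (this point's axes are the body's).
- drive_seat (a point): On the spindle's axis where the blade's foot rests when home, 90 mm above the worktop. The motor's friction, 0.12 N m, holds the spindle: with the foot on top of the dogs it stands still up to about 8 N of pressing, but above 10 to 20 N it is dragged round with the blade and turning finds nothing. Once keyed it turns with the blade.
- chopping_blade: Part to fit: white plastic stem, 115 mm tall, with two curved steel knife wings (radius 58 mm, 11 to 41 mm above the foot); 110 to 185 g; stands upright on its foot (diameter 40 mm) in one of two places, the dough tool in the other. Origin: centre of the foot's underside; z up. Origin above drive_seat: 26 mm as the bore meets the nose, 12 on top of the dogs, about 9 keyed, 0 home.
- blade_grip (a point): On the stem's axis, 94 mm above the blade's origin: where to grip. The stem is round, diameter 34 mm, from 68 to 115 mm above the origin; any yaw will do. From here to the foot 94 mm.
- blade_mouth (a point): Mouth of the hollow stem (the blade's origin). Bore 60 mm deep, narrowed to 20 mm diameter by a lip 27 to 30 mm up that centres it on the shaft. In the foot four hidden keyways, 8.4 mm wide, 14 mm deep, along the blade's x and y; they drop over the dogs when within about 3 degrees, so at most a 90 degree turn, either way. Then the lip lies on two spring balls: 5 to 12 N pushes it past, to a hard stop.
- dough_tool: Not to be touched: the processor's kneading tool, with the same white stem, 115 mm tall, but two thick white plastic paddles instead of steel wings. Stands loose on the worktop. Origin: centre of its underside.
- processor_lid: Clear round lid with feed tube and pusher, 160 mm across, 88 mm high, lying loose on the worktop in front of the sink; not needed now. Origin: centre of its underside.
- mug: Speckled stoneware mug, 100 mm high, loose on the worktop right of and behind the processor. Origin: centre of its underside.
- spice_a: Spice jar with a yellow cap, 96 mm high, loose, behind the processor. Origin: centre of its underside.
- spice_b: Spice jar with a white cap, 98 mm high, loose, behind the processor. Origin: centre of its underside.

How it is judged:
On the way:
1. the blade, upright, held by the fingers, has its stem over the spindle (its foot less than 30 mm above the seat, within 5 mm of the axis) (z of chopping_blade in the frame of drive_seat below 0.03 m and horizontal distance between chopping_blade and drive_seat below 0.005 m and angle between chopping_blade's own z axis and vertical below 0.15 rad and contact force between chopping_blade and the fingers above 0.5 N), for 0.1 s.
At the end, for the whole second after the job is handed in: The chopping blade sits fully home on the drive: its foot within 3 mm of the seat's height and 4 mm of its axis, upright within 4 degrees, at rest and let go (z of chopping_blade in the frame of drive_seat between -0.004 and 0.003 m and horizontal distance between chopping_blade and drive_seat below 0.004 m and angle between chopping_blade's own z axis and vertical below 0.07 rad and linear speed of chopping_blade below 0.02 m/s and contact force between chopping_blade and the fingers below 0.1 N); the robot touches nothing.
It fails at once if the blade is rammed: more than 60 N between the blade and the food processor (contact force between chopping_blade and food_processor above 60 N).
It fails at once if the blade is tipped more than 35 degrees (angle between chopping_blade's own z axis and vertical above 0.61 rad).
It fails at once if the food processor is struck or pushed with the arm or fingers (more than 25 N) (contact force between any of the fingers, the arm and food_processor above 25 N).
It fails at once if the dough tool, the lid, the mug or a spice jar is moved more than 30 mm or tipped (distance of any of dough_tool, processor_lid, mug, spice_a, spice_b from where it was at the start of the episode above 0.03 m or angle between any of dough_tool, processor_lid, mug, spice_a, spice_b's own z axis and vertical above 0.35 rad).
It also fails if it takes over 54 s, if anything falls off the work surface, if the arm or the gripper's body presses on something with over 40 N, if the wrist force passes 120 N, or if a joint passes its speed limit or range.

## Working session

There is one attempt and no reset: what is moved stays moved. The work goes in short steps, Python scripts to look and compute and a shell command to move; the robot and the scene stay as the last step left them, time stands still between calls to the robot, and variables do not carry over. Pictures are saved under pics/ and viewed, at most 10 in all, crops included, and the job is handed in when it is done.

```bash
mkdir -p pics
python3 - <<'E'
from workcell import readout, viewer, arm
import cv2, numpy as np
np.set_printoptions(precision=4,suppress=True)
for n in("scene","top"):
    cv2.imwrite(f"pics/{n}0.png",viewer.camera(n)); c=viewer.get_calibration(n); print(n,c)
s=readout.read_state();print(s)
E
```

```text
scene {'fx': 435.48851362585765, 'fy': 435.48851362585765, 'cx': 317.2976182760714, 'cy': 197.5597499476532, 'camera_from_world': array([[ 0.837 , -0.5472,  0.0057, -0.5197],
       [-0.373 , -0.578 , -0.7257,  0.263 ],
       [ 0.4005,  0.6053, -0.6879,  1.0343],
       [ 0.    ,  0.    ,  0.    ,  1.    ]])}
top {'fx': 412.08939419224396, 'fy': 412.08939419224396, 'cx': 326.79236102667176, 'cy': 193.31760375395888, 'camera_from_world': array([[-0.0231, -0.9996, -0.0153, -0.0515],
       [-0.9819,  0.0256, -0.1879,  0.6093],
       [ 0.1882,  0.0106, -0.9821,  1.1826],
       [ 0.    ,  0.    ,  0.    ,  1.    ]])}
{'time': 0.1, 'qpos': array([-1.3167,  0.6001, -0.0025,  1.6   ,  0.0018,  0.9429, -0.0798]), 'dq': array([-0.0002, -0.0023,  0.0004, -0.0007,  0.0011,  0.0002,  0.    ]), 'joint_torque': array([  0.006 , -77.7991,   1.5701, -25.8618,   0.0126,   0.0055,
         0.    ]), 'eef_pos': array([0.2354, 0.6853, 0.2305]), 'eef_rot': array([[-0.9458,  0.3247, -0.0003],
       [ 0.3247,  0.9458, -0.0014],
       [-0.0001, -0.0014, -1.    ]]), 'contact_force': array([-0.2777, -0.7042,  0.0174]), 'torque': array([-0.0015,  0.0006, -0.018 ]), 'grip_force': 0.0, 'grip_width': 0.08538567467827375}
```

View pics/scene0.png

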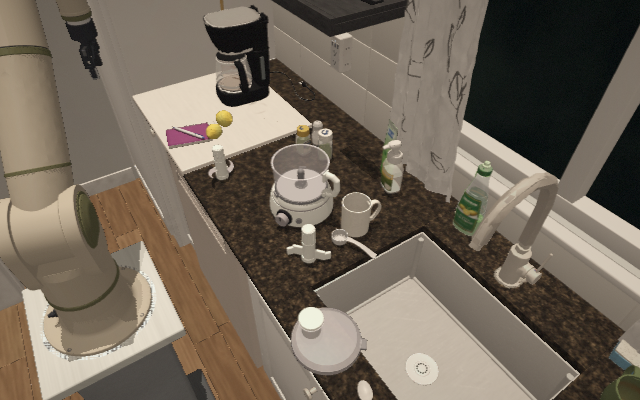

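View pics/top0.png

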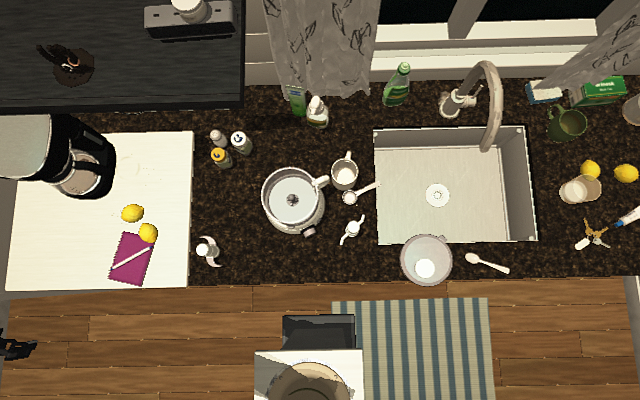

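The scene view shows the processor at about (300,185) and white stems at (220,165) and (309,240). In the top view they are at (207,250) and (352,230). I'll crop both views to tell which is the blade.

Run:
```python
import cv2, numpy as np
t=cv2.imread("pics/top0.png"); s=cv2.imread("pics/scene0.png")
f=lambda im,x,y,w,h,k:cv2.resize(im[y:y+h,x:x+w],None,fx=k,fy=k,interpolation=cv2.INTER_CUBIC)
# top row: scene left tool (195..255,135..195)x5, scene right tool (280..340,215..275)x5 ; bottom: top-left, top-right x5, spindle
a=np.hstack([f(s,195,135,50,60,5),f(s,283,215,50,60,5),f(s,265,140,60,60,5)])
b=np.hstack([f(t,183,220,50,60,5),f(t,327,200,50,60,5),f(t,262,168,60,60,5)])
cv2.imwrite("pics/crop0.png",np.vstack([a,b]))
```

```text
(no output)
```

View pics/crop0.png

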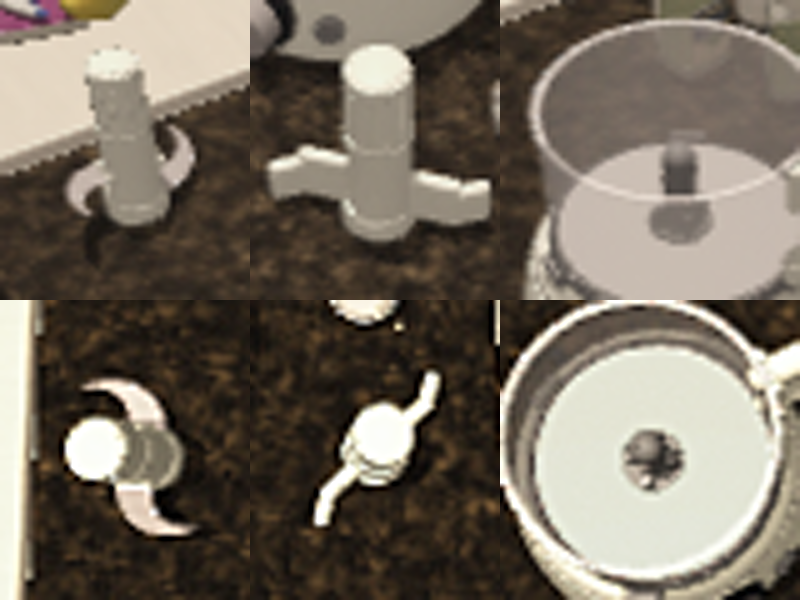

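The left tool, with curved steel wings, is the chopping blade. Its stem-top centre is at scene (217.6,148) and top (202.2,249.8). The spindle nose is at scene (301,170) and top (291.6,196.6).

```bash
cat > h.py <<'E'
from workcell import readout, viewer, arm
import cv2, numpy as np
from scipy.optimize import least_squares
np.set_printoptions(precision=4,suppress=True)
C={n:viewer.get_calibration(n) for n in("scene","top")}
def proj(n,P):
    c=C[n];p=(c["camera_from_world"]@np.r_[P,1])[:3];return np.array([c["fx"]*p[0]/p[2]+c["cx"],c["fy"]*p[1]/p[2]+c["cy"]])
def onz(n,uv,z):
    return least_squares(lambda q:proj(n,[q[0],q[1],z])-uv,[.6,0]).x
def tri(a,b):
    r=least_squares(lambda P:np.r_[proj("scene",P)-a,proj("top",P)-b],[.6,0,.1]);return r.x,r.fun
E
python3 - <<'E'
from h import *
s,t=cv2.imread("pics/scene0.png"),cv2.imread("pics/top0.png")
a=(217.3,147.6);b=(201.8,249.4)
print("blade tri",tri(a,b),onz("scene",a,.115),onz("top",b,.115))
# white blob centroid of stem top in top view
def blob(im,x,y,th,r):
    g=cv2.cvtColor(im,cv2.COLOR_BGR2GRAY);m=(g>th).astype(np.uint8);n,l,st,ce=cv2.connectedComponentsWithStats(m);k=l[y,x];return ce[k],st[k]
print(blob(t,202,249,235,0), [t[249,x].tolist() for x in (202,205,208,211,214)])
c=blob(t,202,249,235,0)[0];print(onz("top",c,.115))
a=(300.7,169.5);b=(291.3,196.2)
print("nose tri",tri(a,b),onz("scene",a,.138),onz("top",b,.138))
for th in(200,210,220):
    c,st=blob(t,280,200,th,0);print(th,c,st,onz("top",c,.086))
print("rim edges project", proj("top",[*onz("top",b,.138),.171]))
E
```

```text
blade tri (array([0.4472, 0.2887, 0.1098]), array([-0.456 ,  0.0601,  0.136 , -0.4073])) [0.4463 0.2814] [0.4458 0.2874]
(array([201.514 , 249.3271]), array([196, 244,  12,  12, 107], dtype=int32)) [[249, 253, 252], [249, 254, 253], [136, 164, 171], [88, 107, 114], [91, 110, 117]]
[0.446  0.2882]
nose tri (array([0.5865, 0.0322, 0.141 ]), array([-0.0906,  0.0178,  0.0366, -0.0871])) [0.5886 0.0352] [0.5868 0.0326]
200 [292.1811 198.8453] [ 261  167   68   63 1933] [0.5885 0.0352]
210 [292.1469 198.8109] [ 261  167   68   63 1893] [0.5886 0.0353]
220 [292.1796 198.6706] [ 261  167   68   61 1843] [0.5891 0.0352]
rim edges project [290.0936 194.0129]
```

Both measurements agree with the known heights (0.110 against 0.115 m, and 0.141 against 0.1435 m). The blade is at about (0.446, 0.286) and the spindle at about (0.587, 0.034). I'm moving over to the blade now.

```bash
python3 -m handwheel '[[[-0.88,-0.826,0,0],[-0.88,-0.826,0,0],[-0.88,-0.826,0,0],[-0.88,-0.826,0,0],[-0.88,-0.826,0,0],[-0.88,-0.826,0,0],[-0.88,-0.826,0,0]]]' 1; python3 -m handwheel '[[[-0.436,-0.411,0.18,0],[-0.436,-0.411,0.18,0],[-0.436,-0.411,0.18,0],[-0.436,-0.411,0.18,0],[-0.436,-0.411,0.18,0],[-0.436,-0.411,0.18,0]]]'
python3 - <<'E'
from h import *
s=readout.read_state();print(s["qpos"],s["eef_rot"])
S,T=viewer.camera("scene"),viewer.camera("top")
f=lambda im,x,y:cv2.resize(im[y:y+100,x:x+80],None,fx=5,fy=5,interpolation=cv2.INTER_CUBIC)
cv2.imwrite("pics/g1.png",np.hstack([f(S,180,110),f(T,165,195)]))
print(proj("scene",s["eef_pos"]),proj("top",s["eef_pos"]))
E
```

```text
time: 0.98
eef_pos: [0.3763, 0.4195, 0.2313]
eef_rot: [[-0.946, 0.325, -0.0], [0.325, 0.946, 0.001], [0.0, 0.0, -1.0]]
contact_force: [-0.4, 1.0, -0.2]
grip_width: 0.0855
grip_force: 0.0
time: 1.72
eef_pos: [0.4456, 0.2884, 0.1865]
eef_rot: [[-0.947, 0.322, 0.0], [0.322, 0.947, 0.001], [0.0, 0.001, -1.0]]
contact_force: [-0.3, -0.1, 0.5]
grip_width: 0.0854
grip_force: 0.0
[-0.6786  0.4288 -0.0032  2.0883  0.0013  0.6238  0.5604] [[-0.9467  0.322   0.0002]
 [ 0.322   0.9467  0.0009]
 [ 0.0001  0.0009 -1.    ]]
[212.2981 126.5598] [192.9377 248.0176]
```

View pics/g1.png

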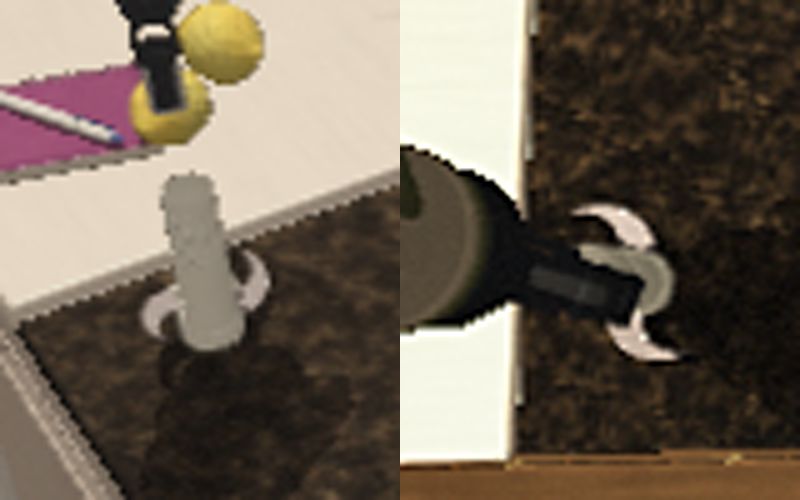

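The gripper stands over the stem: fingers at about (168,100) in the scene crop and stem top at (190,180), which leans toward the TCP line as perspective predicts. I'm descending, closing and lifting slightly.

```bash
python3 -m handwheel '[[[-0.005,-0.009,0.2,0],[-0.005,-0.009,0.3,0],[-0.005,-0.009,0.4,0],[-0.005,-0.009,0.446,0],[-0.005,-0.009,0.446,0],[-0.005,-0.009,0.446,0]]]' 1; python3 -m handwheel '[[[0,0,0,0],[0,0,0,0],[0,0,0,0],[0,0,0,0],[0,0,0,0],[0,0,0,0],[0,0,0,0],[0,0,0,0]]]' 0
```

```text
time: 2.58
eef_pos: [0.447, 0.2842, 0.0756]
eef_rot: [[-0.946, 0.325, 0.001], [0.325, 0.946, 0.001], [-0.001, 0.001, -1.0]]
contact_force: [-0.7, -0.2, -0.3]
grip_width: 0.0856
grip_force: 0.0
time: 3.58
eef_pos: [0.4469, 0.2839, 0.0752]
eef_rot: [[-0.946, 0.325, 0.001], [0.325, 0.946, 0.0], [-0.0, 0.001, -1.0]]
contact_force: [-0.2, 0.4, 4.8]
grip_width: 0.0328
grip_force: 58.3
```

```bash
python3 -m handwheel '[[[0,0,-0.2,0],[0,0,-0.4,0],[0,0,-0.6,0],[0,0,-0.8,0],[0,0,-0.8,0],[0,0,-0.8,0],[0,0,-0.8,0]]]'; python3 -m handwheel '[[[-0.15,-0.13,0,0],[-0.3,-0.27,0,0],[-0.45,-0.4,0,0],[-0.6,-0.54,0,0],[-0.75,-0.67,0,0],[-0.854,-0.768,0,0],[-0.854,-0.768,0,0],[-0.854,-0.768,0,0],[-0.854,-0.768,0,0],[-0.854,-0.768,0,0]]]'
python3 - <<'E'
from h import *
s=readout.read_state();print(s["qpos"],s["grip_width"],s["eef_pos"])
S,T=viewer.camera("scene"),viewer.camera("top")
cv2.imwrite("pics/S2.png",S);cv2.imwrite("pics/T2.png",T)
f=lambda im,x,y:cv2.resize(im[y:y+120,x:x+80],None,fx=5,fy=5,interpolation=cv2.INTER_CUBIC)
cv2.imwrite("pics/g2.png",np.hstack([f(S,260,90),f(T,250,140)]))
p=s["eef_pos"]
for dz in(0,-.075):print(proj("scene",p+[0,0,dz]),proj("top",p+[0,0,dz]))
print(proj("scene",[p[0],p[1],.1435]),proj("top",[p[0],p[1],.1435]))
E
```

```text
time: 4.45
eef_pos: [0.4459, 0.2833, 0.2732]
eef_rot: [[-0.946, 0.325, -0.002], [0.325, 0.946, -0.002], [0.002, -0.002, -1.0]]
contact_force: [-0.5, -0.1, -1.6]
grip_width: 0.0329
grip_force: 59.9
time: 5.7
eef_pos: [0.5859, 0.0339, 0.2747]
eef_rot: [[-0.946, 0.323, -0.0], [0.323, 0.946, 0.0], [0.0, 0.0, -1.0]]
contact_force: [-0.5, -0.0, -1.8]
grip_width: 0.0328
grip_force: 59.7
[-0.21    0.3855  0.0772  1.8793 -0.0379  0.8783  1.1273] 0.03277733876993057 [0.5859 0.0339 0.2747]
[298.9595 128.4819] [285.2689 186.6049]
[299.6195 152.1519] [288.4865 192.3481]
[300.0766 168.5463] [290.6282 196.171 ]
```

View pics/g2.png

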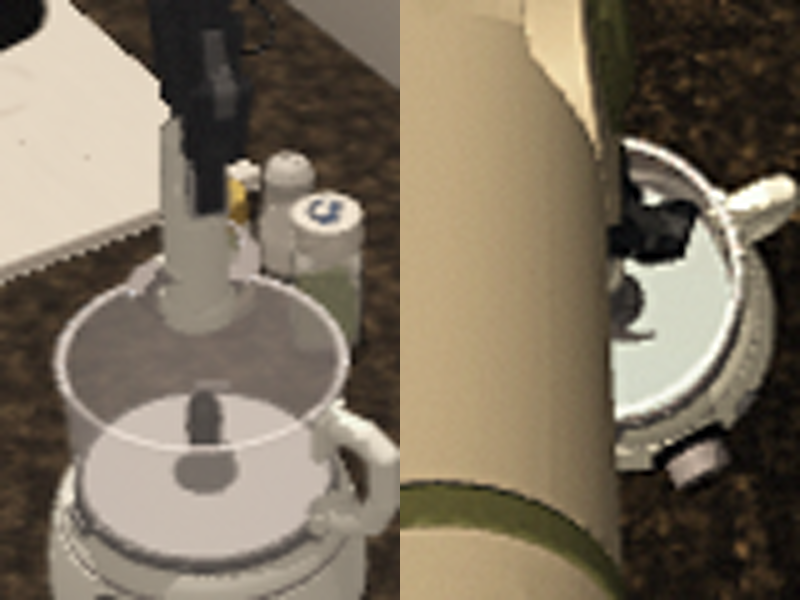

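The blade is held upright over the bowl; foot at about (205,310) and spindle nose at (204,392) in the scene crop. The nose is within 1 mm of the spot under the TCP. I'm enlarging to check the foot.

Run:
```python
from h import *
S=cv2.imread("pics/S2.png")
x0,y0,k=280,105,11
im=cv2.resize(S[y0:y0+54,x0-5:x0+45],None,fx=k,fy=k,interpolation=cv2.INTER_CUBIC)
im2=cv2.resize(S[y0+45:y0+95,x0-5:x0+45],None,fx=5,fy=5,interpolation=cv2.INTER_CUBIC)
def draw(c,rad,z,col):
    for a in np.linspace(0,2*np.pi,40,endpoint=False):
        u=proj("scene",[c[0]+rad*np.cos(a),c[1]+rad*np.sin(a),z])
        for img,kk,yy in((im,k,y0),(im2,5,y0+45)):
            q=((u-[x0-5,yy]+.5)*kk).astype(int)
            if 0<=q[0]<img.shape[1] and 0<=q[1]<img.shape[0]: img[q[1],q[0]]=col; img[q[1],q[0]-1]=col
p=np.array([.5859,.0339]);
draw(p,.020,.1997,(0,0,255));draw(p,.017,.30,(0,255,0));draw(p,.017,.27,(0,255,0));draw(p,.0095,.134,(255,0,0));draw(p,.0165,.102,(255,0,255))
pad=np.zeros((im.shape[0],250,3),np.uint8);pad[:250]=im2
cv2.imwrite("pics/g3.png",np.hstack([im,pad]))
```

```text
(no output)
```

View pics/g3.png

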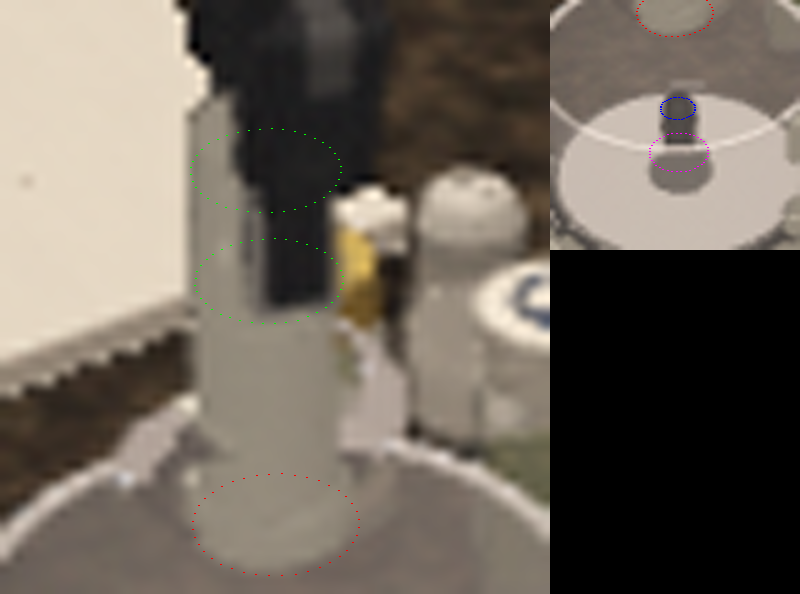

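The foot outline (276,523) and nose outline match the overlays within about 1 mm, so the blade axis is over the spindle. I'm descending to just above nose contact.

```bash
python3 -m handwheel '[[[0,0,0.1,0],[0,0,0.2,0],[0,0,0.28,0],[0,0,0.31,0],[0,0,0.31,0],[0,0,0.31,0]]]'; python3 -m handwheel '[[[0,0,0.01,0],[0,0,0.02,0],[0,0,0.03,0],[0,0,0.04,0],[0,0,0.04,0],[0,0,0.04,0]]]'
```

```text
time: 6.55
eef_pos: [0.5867, 0.033, 0.1981]
eef_rot: [[-0.946, 0.325, 0.001], [0.325, 0.946, 0.0], [-0.001, 0.001, -1.0]]
contact_force: [0.2, 0.7, -2.1]
grip_width: 0.0329
grip_force: 59.7
time: 7.3
eef_pos: [0.5863, 0.0329, 0.1873]
eef_rot: [[-0.946, 0.325, -0.0], [0.325, 0.946, -0.0], [0.0, -0.0, -1.0]]
contact_force: [-0.1, -0.6, -1.8]
grip_width: 0.033
grip_force: 59.7
```

The nose is past the lip with no force. I'm continuing onto the dogs in small steps.

```bash
python3 -m handwheel '[[[0,0,0.012,0],[0,0,0.024,0],[0,0,0.036,0],[0,0,0.036,0],[0,0,0.036,0]]]'; python3 -m handwheel '[[[0,0,0.004,0],[0,0,0.008,0],[0,0,0.008,0],[0,0,0.008,0]]]'
```

```text
time: 7.92
eef_pos: [0.5863, 0.0327, 0.1782]
eef_rot: [[-0.946, 0.325, 0.0], [0.325, 0.946, -0.0], [-0.0, -0.0, -1.0]]
contact_force: [1.2, -0.4, -1.9]
grip_width: 0.0327
grip_force: 59.8
time: 8.43
eef_pos: [0.5865, 0.0328, 0.1767]
eef_rot: [[-0.946, 0.325, 0.001], [0.325, 0.946, -0.0], [-0.001, 0.0, -1.0]]
contact_force: [0.2, -1.5, 5.0]
grip_width: 0.0329
grip_force: 60.4
```

The blade is standing on the dogs with about 6.8 N. I'm easing off slightly and turning slowly.

```bash
python3 -m handwheel '[[[0,0,-0.001,0.05],[0,0,-0.001,0.1],[0,0,-0.001,0.15],[0,0,-0.001,0.2],[0,0,-0.001,0.25],[0,0,-0.001,0.3],[0,0,-0.001,0.35],[0,0,-0.001,0.4],[0,0,-0.001,0.4]]]'; python3 -c "
from h import *
print(readout.read_state()['qpos'])"
```

```text
time: 9.55
eef_pos: [0.5858, 0.0326, 0.1764]
eef_rot: [[-0.862, 0.507, -0.001], [0.507, 0.862, -0.0], [0.0, -0.001, -1.0]]
contact_force: [0.4, -3.3, -1.2]
grip_width: 0.0328
grip_force: 59.5
[-0.237   0.5042  0.1219  1.9796 -0.0949  0.6639  0.9842]
```

```bash
python3 -m handwheel '[[[0,0,0.002,0],[0,0,0.004,0],[0,0,0.004,0],[0,0,0.004,0]]]'
```

```text
time: 10.05
eef_pos: [0.586, 0.0326, 0.1755]
eef_rot: [[-0.862, 0.506, -0.0], [0.506, 0.862, -0.0], [0.0, -0.0, -1.0]]
contact_force: [0.1, -4.6, 0.1]
grip_width: 0.033
grip_force: 59.3
```

It moved below dog-top height with little force, so it appears to be dropping in. I'm following it down.

```bash
python3 -m handwheel '[[[0,0,0.002,0],[0,0,0.004,0],[0,0,0.006,0],[0,0,0.006,0],[0,0,0.006,0]]]'
```

```text
time: 10.68
eef_pos: [0.5861, 0.0325, 0.1742]
eef_rot: [[-0.862, 0.506, -0.0], [0.506, 0.862, -0.0], [-0.0, -0.0, -1.0]]
contact_force: [-0.4, -6.1, 1.7]
grip_width: 0.0328
grip_force: 59.4
```

```bash
python3 -m handwheel '[[[-0.0015,-0.0025,0.002,0],[-0.0015,-0.0025,0.004,0],[-0.0015,-0.0025,0.006,0],[-0.0015,-0.0025,0.006,0]]]'; python3 -m handwheel '[[[0,0,0.003,0],[0,0,0.006,0],[0,0,0.006,0],[0,0,0.006,0]]]'; python3 -c "
from h import *
print(readout.read_state()['torque'])"
```

```text
time: 11.18
eef_pos: [0.5863, 0.0322, 0.1727]
eef_rot: [[-0.862, 0.506, 0.0], [0.506, 0.862, 0.0], [-0.0, 0.0, -1.0]]
contact_force: [-1.3, -4.7, 3.4]
grip_width: 0.0328
grip_force: 59.5
time: 11.68
eef_pos: [0.5861, 0.0322, 0.1707]
eef_rot: [[-0.862, 0.506, -0.0], [0.506, 0.862, -0.0], [0.0, -0.0, -1.0]]
contact_force: [0.2, -5.7, -0.9]
grip_width: 0.0328
grip_force: 59.4
[-1.3127  0.0162  0.0771]
```

It went past the balls. I'm pushing on to the hard stop.

```bash
python3 -m handwheel '[[[-0.0015,-0.0025,0.006,0],[-0.0015,-0.0025,0.012,0],[-0.0015,-0.0025,0.018,0],[-0.0015,-0.0025,0.018,0],[-0.0015,-0.0025,0.018,0]]]'; python3 -m handwheel '[[[0,0,0.003,0],[0,0,0.006,0],[0,0,0.006,0],[0,0,0.006,0]]]'
```

```text
time: 12.3
eef_pos: [0.5861, 0.0318, 0.1664]
eef_rot: [[-0.863, 0.506, -0.0], [0.506, 0.863, 0.0], [0.0, 0.0, -1.0]]
contact_force: [0.7, -0.8, -1.8]
grip_width: 0.0328
grip_force: 59.5
time: 12.8
eef_pos: [0.5864, 0.0316, 0.1652]
eef_rot: [[-0.862, 0.506, 0.0], [0.506, 0.862, 0.0], [-0.0, 0.0, -1.0]]
contact_force: [-0.4, -0.4, 1.1]
grip_width: 0.0329
grip_force: 60.0
```

```bash
python3 -m handwheel '[[[0,0,0.002,0],[0,0,0.004,0],[0,0,0.004,0],[0,0,0.004,0]]]'; python3 -m handwheel '[[[0,0,0.002,0],[0,0,0.003,0],[0,0,0.003,0],[0,0,0.003,0]]]'
```

```text
time: 13.3
eef_pos: [0.5867, 0.0315, 0.1651]
eef_rot: [[-0.862, 0.506, 0.001], [0.506, 0.862, 0.0], [-0.001, 0.001, -1.0]]
contact_force: [-1.8, 1.1, 10.1]
grip_width: 0.0327
grip_force: 60.8
time: 13.8
eef_pos: [0.5868, 0.0315, 0.165]
eef_rot: [[-0.862, 0.506, 0.002], [0.506, 0.862, 0.0], [-0.001, 0.001, -1.0]]
contact_force: [-2.7, -0.2, 17.7]
grip_width: 0.0328
grip_force: 61.0
```

There is a hard stop at exactly TCP 0.165, which is the home height. I'm relieving the pressure, opening and retreating.

```bash
python3 -m handwheel '[[[0,0,-0.005,0],[0,0,-0.005,0],[0,0,-0.005,0]]]'; python3 -m handwheel '[[[0,0,0,0],[0,0,0,0],[0,0,0,0],[0,0,0,0],[0,0,0,0],[0,0,0,0]]]' 0.75;  python3 -m handwheel '[[[0,0,-0.05,0],[0,0,-0.15,0],[0,0,-0.3,0],[0,0,-0.5,0],[0,0,-0.6,0],[0,0,-0.6,0],[0,0,-0.6,0]]]'
python3 - <<'E'
from h import *
S=viewer.camera("scene");x0,y0,k=255,130,8
im=cv2.resize(S[y0:y0+75,x0:x0+90],None,fx=k,fy=k,interpolation=cv2.INTER_CUBIC)
def draw(c,rad,z,col):
    for a in np.linspace(0,2*np.pi,60,endpoint=False):
        q=((proj("scene",[c[0]+rad*np.cos(a),c[1]+rad*np.sin(a),z])-[x0,y0]+.5)*k).astype(int);cv2.circle(im,tuple(map(int,q)),1,col,-1)
draw((.5865,.032),.017,.205,(0,0,255));draw((.5865,.032),.02,.09,(0,255,0))
cv2.imwrite("pics/g4.png",im)
E
```

```text
time: 14.18
eef_pos: [0.5866, 0.0315, 0.1651]
eef_rot: [[-0.862, 0.506, 0.001], [0.506, 0.862, 0.0], [-0.001, 0.001, -1.0]]
contact_force: [-1.7, 0.2, 7.9]
grip_width: 0.033
grip_force: 60.3
time: 14.92
eef_pos: [0.5863, 0.0314, 0.1646]
eef_rot: [[-0.862, 0.506, 0.0], [0.506, 0.862, -0.0], [-0.0, 0.0, -1.0]]
contact_force: [-0.1, -0.4, 0.2]
grip_width: 0.0636
grip_force: 0.0
time: 15.8
eef_pos: [0.5858, 0.0314, 0.3143]
eef_rot: [[-0.862, 0.506, -0.0], [0.506, 0.862, -0.0], [0.0, -0.0, -1.0]]
contact_force: [-1.3, 0.6, -0.2]
grip_width: 0.0641
grip_force: 0.0
```

View pics/g4.png

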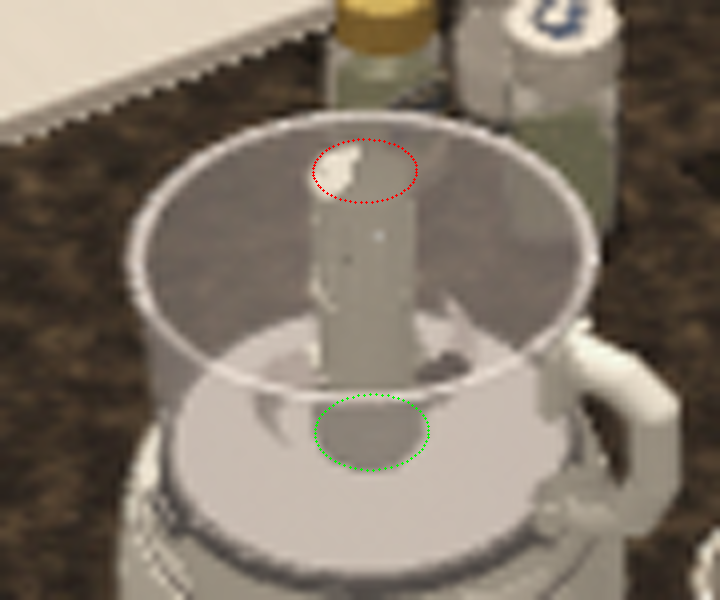

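The stem top (365,171) and foot (371,432) match the overlay circles for the home height (0.205 and 0.090 m). The blade is upright and released, so I'm handing in.

```bash
python3 -c "
from workcell import arm
print(arm.job_done())"
```

```text
the job is handed in; nothing more can be done
None
```

The chopping blade is keyed on the spindle, pushed home to its hard stop (the highest wrist force I read was about 18 N), released and standing upright; the job was handed in at about 16 s, and no verdict came back.

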